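# Vent a pressure pot and open its push-and-turn filler cap

## Task

The air line is off, so open the small coating pot for refilling. First let out the rest of the pressure: swing the sprung vent lever on top all the way to its stop and let it come back. Then press the leaning filler cap down firmly along its axis, turn it anticlockwise while pressed until it comes free, lift it off and stand it the right way up, flat on the floor of the steel drip tray, without dropping it or knocking the other things on the bench about.

Things in the scene. Friction and masses are not known exactly. Their poses are not given: they have to be found in the camera images.
- pot: the pressure pot: a stainless upright vessel 138 mm across and 157 mm high, bolted to the bench on a 150 x 150 x 8 mm square plate, so it does not move. Origin: centre of the plate's underside; z up; -x is its front, where the filler neck leans out; the pot's yaw varies.
- neck_mouth (a point): centre of the rim of the filler neck, at (-78, 0, 186) mm in the pot's frame. The neck is a 34 mm tube with a 43 mm bayonet flange at the rim, standing 34 mm clear of a 54 mm collar; its axis lies in the pot's x-z plane and leans 0.56 rad (32 degrees) from vertical to the pot's front (-x).
- filler_cap: black ribbed round cap on the neck, 53 mm across, 32 mm high, 0.08 kg, loose. Origin: centre of its lower edge, 12 mm below the neck's rim while locked; z along its axis, out through its closed top. Three lugs inside are sprung up into notches under the neck's flange, so it neither turns nor comes off unpressed, and never turns clockwise. 1.5 mm of side play on the neck.
- cap_top (a point): centre of the cap's closed top, 32 mm from its origin. To free the cap press it 7 mm down along its axis (6.5 N starts it, its lugs clear at 5.5 mm and 14 N, bottom stop at 8 mm and 17 N), turn it 55 degrees anticlockwise seen onto its top while pressed (free from 47, blocked at 63 degrees), then draw it off along the axis. Keep hold of it: the spring lifts it 4 mm.
- vent_lever (a joint): angle of the vent lever, rad: 0 at rest, 0.65 at its stop. The lever swings across the pot, towards the pot's +y; a spring brings it back to 0 (about 3.5 N at the knob to start it, 8.5 N at the stop).
- vent_knob (a point): centre of the black ball, 22 mm across, at the lever's end, 66 mm from the pivot, on an 8 mm stem. At rest it stands 0.30 rad to the pot's -y side of upright, at the stop 0.35 rad to the +y side.
- vent_pivot (a point): pivot of the vent lever, at (36, -6, 197) mm in the pot's frame; its axis lies along the pot's x.
- drip_tray: low stainless tray, 130 x 180 mm outside (long side along its y), 18 mm high with 3 mm walls and a 3 mm floor, 0.5 kg, loose. Origin: centre of its underside.
- flux_bottle: small dropper bottle, 34 mm across and 102 mm high, standing loose between the pot and the tilting fixture; origin at the centre of its foot. Leave it standing.
- tape_roll_2: roll of black tape lying flat, 64 mm across, 19 mm high; origin at the centre of its underside. Leave it alone.
- ipa_bottle: squat dispenser bottle, 65 mm across and 97 mm high, standing loose right of the pot; origin at the centre of its foot. Leave it standing.
Things that resemble listed ones, but are neither listed nor needed, are in the scene too. Of the things like the filler_cap, leave any that is purple; of the rest the smaller one is meant.

How it is judged:
On the way, in this order (a step that is already met when the one before it is completed fails the run):
1. the vent lever is at its stop (value of joint vent_lever above 0.58 rad), for 0.1 s.
2. the vent lever has come back (value of joint vent_lever below 0.06 rad), for 0.1 s.
3. the cap is off the neck (distance between filler_cap and neck_mouth above 0.05 m), for 0.1 s.
At the end, for the whole second after the job is handed in: The cap stands at rest the right way up (within 0.1 rad of upright), flat on the drip tray's floor inside its walls (its lower edge within 4 mm of the 3 mm floor), released, and the vent lever is back at rest (below 0.06 rad) (z of filler_cap in the frame of drip_tray between 0.001 and 0.007 m and x of filler_cap in the frame of drip_tray between -0.04 and 0.04 m and y of filler_cap in the frame of drip_tray between -0.065 and 0.065 m and angle between filler_cap's own z axis and vertical below 0.1 rad and linear speed of filler_cap below 0.02 m/s and value of joint vent_lever below 0.06 rad); the robot touches nothing.
It fails at once if the cap is dropped (falls free by more than about 2 cm) (linear speed of filler_cap above 0.65 m/s and contact force between filler_cap and the fingers below 0.05 N).
It fails at once if the drip tray is pushed more than 4 cm (distance of drip_tray from where it was at the start of the episode above 0.04 m).
It fails at once if a bottle is tipped or a bystander is pushed more than 4 cm (angle between any of flux_bottle, ipa_bottle's own z axis and vertical above 0.5 rad or distance of any of flux_bottle, ipa_bottle, tape_roll_2 from where it was at the start of the episode above 0.04 m).
It also fails if it takes over 58 s, if anything falls off the work surface, if the arm or the gripper's body presses on something with over 40 N, if the wrist force passes 120 N, or if a joint passes its speed limit or range.

## Robot

A 6-joint arm with a two-finger parallel gripper is mounted at the origin on a cart in front of the work surface, level with it; the furniture and walls round the work are solid. World frame = base frame: x ahead of the robot, y to its left, z up, the work surface at z = 0. Lengths are in m, angles in rad, forces in N, time in s.
With the tool pointing down it reaches from about 0.375 to 0.9 m from the base axis. Payload 3.1 kg.
Tool frame: the origin (TCP) lies midway between the tips of the shut fingers; the grasp point (between the pads) lies 19 mm behind it (pinch_z is the distance from the TCP to the grasp point, in m); y points along the fingers, z is the direction in which the jaws open and shut, and the axes are right-handed (so a half turn about y gives the same grasp; the last joint's range is limited). The gripper opens to 87 mm and grips with 3 to 60 N. Pads are 19 mm wide; open, the fingers measure 117 mm over their backs; the gripper's body (75 mm by 190 mm) begins 51 mm behind the grasp point.
Start: joints at [0.941, 0.527, 1.433, -0, 1.181, -0.178], TCP at [0.273, 0.562, 0.223] pointing down, gripper open.
Joint ranges: [-3.08, 3.08], [-0.75, 2.2], [0.22, 2.44], [-1.43, 4.57], [0, 2.65], [-2.85, 2.85]. Speed limits (rad/s): [2.79, 2.79, 3.14, 3.14, 3.14, 3.14].

## Interface

Orientations are given as a unit quaternion [x, y, z, w].
In Python, from rig import * gives the robot as it stands.
- The arm moves only by the tool drive_tool, never from a script. Its argument "plan" is a list of rows, each a list of 7 numbers: the shift along the tool's x, y, z in mm, then the turn, a rotation vector about the tool's x, y, z in degrees, then the finger opening in mm, from 0 to 87. A call has 1 to 10 rows; each row is the pose to reach, as a shift and turn from the pose commanded when the call began, along the tool's axes at that moment; what a row does not reach only later rows make up. A row lasts 1/10 s, in which the tool goes at most 50 mm and 8.59 degrees, less where a joint would pass 70% of its speed; a pose out of reach is approached as far as the arm can. A call with a gripper value outside its range is refused whole. The fingers move at their own pace and stop on an object; "newtons" is the grip in N (left out, the last holds). Time passes only in rows, so rows that repeat a pose let the fingers close. It gives the time, the measured TCP pose, the force and the opening at its end, in the units of the state.
- get_obs(): the state, without advancing time (a new reading comes with each control period).
- camera(name): name is "side" or "top" or "wrist"; returns the picture (420x560x3 uint8, blue, green, red); there is no depth.
- get_calibration(name): a dict with "fx", "fy", "cx", "cy" (pixels), "D" ([k1, k2, p1, p2, k3] as OpenCV has them; the pictures are not rectified), "origin" and "rotation" of the camera in the world; the wrist camera has in their place "tool_from_camera" (4x4, takes a point from camera to tool coordinates, whose origin is the TCP and whose axes are the tool frame's). Camera axes: x right, y down, z forward; pixel columns grow to the right and rows downward; lengths in m; the calibration is good to about 2 mm. A picture is of the moment at which its call begins: read the wrist's pose just before it. get_calibration takes no time and is no camera call.
- hand_in(): hands the job in, once; it reports no verdict.
Trained networks look in the newest picture that a camera, given by its name, has taken for a name from the list of things; names that differ only in an ending like _2 or _b are one class to them, and where a whole thing is asked for, a point or a joint stands for the part that bears it (a point fixed in the world has none). Each returns a list of dicts, best first, with "conf" (0 to 1); they miss things now and then, are a little off and sometimes report something else, mostly with a low value. They report only what shows in the picture. A call takes as long as a camera call. They do not tell look-alikes from the thing itself.
- spot_in(camera, target): "location" ([column, row] in pixels, amid what is visible of it).
- mark_of(camera, target): "location" ([column, row] in pixels: a listed point, or the origin of a listed thing).
The state is a dict: "time": time; "q": joint angles; "joint_velocities": joint speeds; "joint_torque": joint torques, N m; "position": TCP position; "tool_rot": TCP orientation; "ft_force": force on the tool from outside, world axes, zero at the start; "moment": the same for the moment, N m; "grip_width": finger opening in m.
Only numpy, scipy, OpenCV 4.12 (cv2) and the standard library are available. Lean on these libraries where they do the work, as an engineer would, in place of code of your own. Each camera call takes 0.05 s, during which the arm holds its last target. There are 200 camera calls.

## Working session

There is one attempt and no reset: what is moved stays moved. The work goes in short steps, Python scripts to look and compute and a tool call to move; the robot and the scene stay as the last step left them, time stands still between calls to the robot, and variables do not carry over. Pictures are saved under pics/ and viewed, about 8 in all and at most 12, crops included, and the job is handed in when it is done.

Besides the shell and the picture viewer there is one more tool, called in YAML: its name, and indented under it one key for each argument. drive_tool: Moves the arm, as the interface text tells. Its arguments: {"type":"object","properties":{"plan":{"type":"array","items":{"type":"array","items":{"type":"number"}}},"newtons":{"type":"number"}},"required":["plan"]}

```bash
mkdir -p pics; ls; cat > h.py <<'E'
from rig import *
import numpy as np, cv2, json
from scipy.spatial.transform import Rotation as R
def ray(cam,px,obs=None):
    c=get_calibration(cam);K=np.array([[c["fx"],0,c["cx"]],[0,c["fy"],c["cy"]],[0,0,1.]])
    u=cv2.undistortPoints(np.array([[px]],float),K,np.array(c["D"],float))[0,0]
    d=np.array([u[0],u[1],1.])
    if cam=="wrist":
        T=np.array(c["tool_from_camera"]);r=R.from_quat(obs["tool_rot"]).as_matrix()
        o=np.array(obs["position"])+r@T[:3,3];d=r@T[:3,:3]@d
    else: o=np.array(c["origin"]);d=np.array(c["rotation"])@d
    return o,d/np.linalg.norm(d)
def atz(cam,px,z,obs=None):
    o,d=ray(cam,px,obs);return o+d*(z-o[2])/d[2]
def tri(*rays):
    A=0;b=0
    for o,d in rays:
        P=np.eye(3)-np.outer(d,d);A=A+P;b=b+P@o
    return np.linalg.solve(A,b)
def proj(cam,p,obs=None):
    c=get_calibration(cam);K=np.array([[c["fx"],0,c["cx"]],[0,c["fy"],c["cy"]],[0,0,1.]])
    if cam=="wrist":
        T=np.array(c["tool_from_camera"]);r=R.from_quat(obs["tool_rot"]).as_matrix()
        o=np.array(obs["position"])+r@T[:3,3];M=r@T[:3,:3]
    else:o=np.array(c["origin"]);M=np.array(c["rotation"])
    q=M.T@(np.array(p)-o)
    return cv2.projectPoints(q[None],np.zeros(3),np.zeros(3),K,np.array(c["D"],float))[0][0,0]
E
python3 - <<'E'
from h import *
o=get_obs();print(o)
for c in ("side","top","wrist"):
    cal=get_calibration(c);print(c,{k:np.round(v,3).tolist() for k,v in cal.items()})
    im=camera(c);cv2.imwrite(f"pics/{c}0.png",im)
    for n in ("pot","neck_mouth","filler_cap","cap_top","vent_knob","vent_pivot","drip_tray","flux_bottle","tape_roll_2","ipa_bottle"):
        try: print(c,n,[(np.round(m["location"]).tolist(),round(m["conf"],2)) for m in mark_of(c,n)][:4])
        except Exception as e: print(c,n,e)
a=cv2.imread("pics/side0.png");b=cv2.imread("pics/top0.png")
cv2.imwrite("pics/st.png",cv2.resize(np.vstack([a,b]),(800,1200))[:,:])
cv2.imwrite("pics/side_b.png",cv2.resize(a,(800,600)));cv2.imwrite("pics/top_b.png",cv2.resize(b,(800,600)))
E
```

```text
pics
{'time': 0.0, 'q': array([ 9.40516868e-01,  5.28447698e-01,  1.43391077e+00, -1.47340235e-06,
        1.18137340e+00, -1.78532226e-01]), 'joint_velocities': array([-1.43318815e-04,  7.69202820e-04,  7.44917192e-04, -8.33013438e-04,
        1.47156005e-05, -1.45248938e-03]), 'joint_torque': array([-1.60091059e-05, -4.40025187e+01, -1.76596588e+01,  6.34339848e-02,
        5.80392906e-02, -1.50020733e-04]), 'position': array([0.27239072, 0.56170761, 0.22158028]), 'tool_rot': array([ 0.6898406 , -0.158659  ,  0.1580647 , -0.68844958]), 'ft_force': array([-0.94524179,  0.49932635, -0.19709354]), 'moment': array([-0.00400987, -0.03694219, -0.06676647]), 'grip_width': 0.08699950240561091}
side {'fx': 379.476, 'fy': 379.476, 'cx': 277.314, 'cy': 211.236, 'D': [-0.024, 0.0, 0.0, 0.0, 0.0], 'origin': [0.431, 0.678, 0.805], 'rotation': [-0.074, 0.914, -0.398, 0.03]}
side pot [([265.0, 224.0], 0.77)]
side neck_mouth [([290.0, 172.0], 0.86)]
side filler_cap [([289.0, 178.0], 0.85), ([250.0, 263.0], 0.65), ([333.0, 219.0], 0.57)]
side cap_top [([249.0, 255.0], 0.89), ([297.0, 168.0], 0.66), 
[... 775 characters left out ...]
ob [([325.0, 152.0], 0.61)]
top vent_pivot [([320.0, 161.0], 0.58), ([327.0, 204.0], 0.55)]
top drip_tray [([192.0, 240.0], 0.8)]
top flux_bottle [([213.0, 184.0], 0.46)]
top tape_roll_2 [([248.0, 251.0], 0.61)]
top ipa_bottle [([384.0, 172.0], 0.75), ([328.0, 206.0], 0.27)]
wrist {'fx': 373.834, 'fy': 373.834, 'cx': 277.523, 'cy': 205.235, 'D': [-0.054, 0.0, 0.0, 0.0, 0.0], 'tool_from_camera': [[0.001, 0.964, 0.265, -0.073], [-0.001, -0.265, 0.964, -0.162], [1.0, -0.001, 0.0, 0.0], [0.0, 0.0, 0.0, 1.0]]}
wrist pot []
wrist neck_mouth []
wrist filler_cap []
wrist cap_top []
wrist vent_knob []
wrist vent_pivot []
wrist drip_tray []
wrist flux_bottle []
wrist tape_roll_2 []
wrist ipa_bottle []
```

View pics/side_b.png

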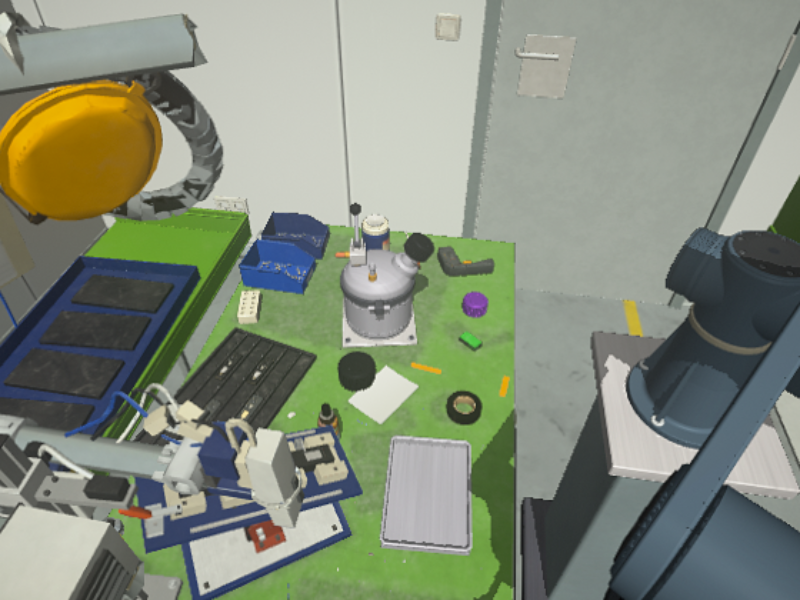

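View pics/top_b.png

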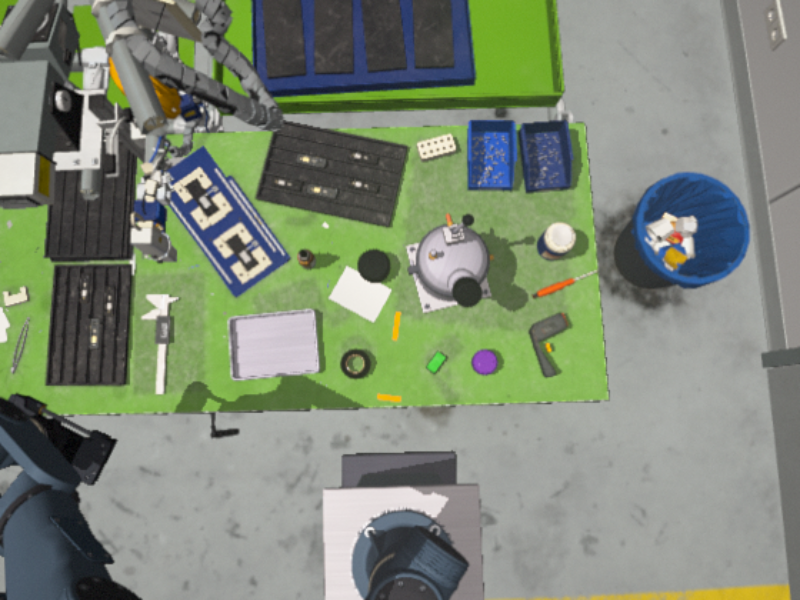

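```bash
sed -i 's/np.array(c\["rotation"\])/R.from_quat(c["rotation"]).as_matrix()/g' h.py
python3 - <<'E'
from h import *
def t(n,s,p): 
    x=tri(ray("side",s),ray("top",p));print(n,np.round(x,3),np.round(proj("side",x)-s,1),np.round(proj("top",x)-p,1));return x
nm=t("neck",[290,172],[326,205]);ct=t("captop",[297,168],[328,203]);pv=t("pivot",[248,167],[320,161]);kn=t("knob",[246,145],[325,152])
t("capO",[289,178],[325,201]);t("bigcap",[250,263],[263,186]); t("pot",[265,224],[313,191]); t("flux",[236,290],[213,184])
t("tray",[300,346],[192,240]);print(atz("side",[300,346],0),atz("top",[192,240],0))
# tray corners (800x600 px -> native *.7)
for p in [(230,318),(317,311),(319,372),(232,380)]: print("corner",atz("top",np.array(p)*.7,.018))
for n,p in (("tape",(248,251)),("ipa",(384,172))): print(n,atz("top",p,0.02))
# fit pot pose: x,y,yaw using both views
from scipy.optimize import least_squares
pts=[((-.078,0,.186),[290,172],[326,205]),((.036,-.006,.197),[248,167],[320,161]),
 ((.036,-.006-.066*np.sin(.3),.197+.066*np.cos(.3)),[249,145],[328,153.5]),((-.078-.02*np.sin(.56),0,.186+.02*np.cos(.56)),[293.5,171.5],[327,204])]
def f(v):
    r=[]
    for P,s,p in pts:
        w=R.from_euler("z",v[2]).apply(P)+[v[0],v[1],0]
        r+=list(proj("side",w)-s)+list(proj("top",w)-p)
    return r
s=least_squares(f,[.46,-.1,.3],loss="soft_l1");print(s.x,np.round(f(s.x),1))
v=s.x
for n,P in (("mouth",(-.078,0,.186)),("knob",pts[2][0]),("captop",pts[3][0])): print(n,R.from_euler("z",v[2]).apply(P)+[v[0],v[1],0])
a=cv2.imread("pics/side0.png")[110:300,200:380];b=cv2.imread("pics/top0.png")[120:280,230:410]
cv2.imwrite("pics/crop1.png",np.hstack([cv2.resize(a,(400,422)),cv2.resize(b,(400,422))]))
E
```

```text
neck [ 0.519 -0.13   0.19 ] [1.9 0.5] [-0. -2.]
captop [ 0.511 -0.134  0.205] [-1.8 -0.5] [-0.   1.9]
pivot [ 0.633 -0.119  0.202] [0.9 0.2] [-0.1 -0.9]
knob [ 0.638 -0.126  0.266] [0.4 0.1] [-0.  -0.4]
capO [ 0.527 -0.13   0.17 ] [-0.3 -0.1] [0.  0.3]
bigcap [ 0.607  0.039 -0.001] [-0.8 -0.2] [0.  0.7]
pot [ 0.591 -0.113 -0.   ] [0.5 0.1] [-0.  -0.5]
flux [0.604 0.183 0.075] [-0. -0.] [0. 0.]
tray [0.446 0.257 0.001] [-1.4 -0.4] [-0.1  1.1]
[0.44303083 0.25737489 0.        ] [0.44951245 0.25735396 0.        ]
corner [0.50255626 0.34769473 0.018     ]
corner [0.51216845 0.16443419 0.018     ]
corner [0.38482916 0.16157403 0.018     ]
corner [0.37315514 0.34203298 0.018     ]
tape [0.41030319 0.08800162 0.02      ]
ipa [ 0.63791318 -0.33130453  0.02      ]
[ 0.59744534 -0.11781426  0.15416279] [ 1.2  1.7 -0.4 -2.4  0.6  1.7 -0.4 -0.8 -1.1 -0.4  1.3 -1.   1.9 -2.9
  0.   1.4]
mouth [ 0.52037039 -0.12979138  0.186     ]
knob [ 0.63693466 -0.13748822  0.26005221]
captop [ 0.50987266 -0.13142268  0.2029451 ]
```

View pics/crop1.png

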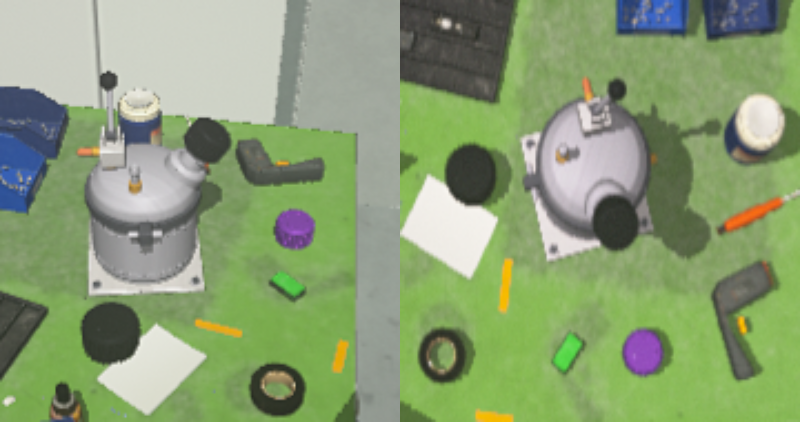

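The meant cap is the black one on the neck, at native top (327,203) and side (294,172). The black one on the bench at top (262,185) is clearly wider, so it's a decoy. The one at (338,254) is purple, so I leave it. Next I move to a viewing pose above the pot.

```bash
cat >> h.py <<'E'
def pose(ydir,zdir):
    y=np.array(ydir,float);y/=np.linalg.norm(y);z=np.array(zdir,float);z-=y*(z@y);z/=np.linalg.norm(z)
    return R.from_matrix(np.c_[np.cross(y,z),y,z])
def rel(p,r,o=None):
    o=o or get_obs();a=R.from_quat(o["tool_rot"])
    d=a.inv().apply(np.array(p)-o["position"])*1000;w=(a.inv()*r).as_rotvec(degrees=True)
    return np.round(d,1),np.round(w,1)
E
python3 - <<'E'
from h import *
o=get_obs();print(np.round(R.from_quat(o["tool_rot"]).as_matrix(),3),o["q"])
for s in (1,-1): print(rel((.55,-.13,.42),pose((0,0,-1),(-.22*s,s,0))))
E
```

```text
[[ 0.9   -0.     0.437]
 [-0.437  0.     0.9  ]
 [-0.    -1.     0.   ]] [ 9.40526321e-01  5.27504705e-01  1.43268622e+00  3.61805762e-05
  1.18136409e+00 -1.78510036e-01]
(array([ 551.6, -197.5, -501.8]), array([ -0. , -38.3,  -0. ]))
(array([ 551.6, -197.5, -501.8]), array([  0. , 141.7,  -0. ]))
```

drive_tool:
  plan:
    - [552,-198,-502,0,-38,0,87]
    - [552,-198,-502,0,-38,0,87]
    - [552,-198,-502,0,-38,0,87]
    - [552,-198,-502,0,-38,0,87]
    - [552,-198,-502,0,-38,0,87]
    - [552,-198,-502,0,-38,0,87]
    - [552,-198,-502,0,-38,0,87]
    - [552,-198,-502,0,-38,0,87]
    - [552,-198,-502,0,-38,0,87]
    - [552,-198,-502,0,-38,0,87]

```text
time: 2.65
position: [0.4501, 0.1193, 0.3496]
tool_rot: [-0.703, -0.075, 0.074, 0.703]
ft_force: [1.3, 0.2, -0.1]
grip_width: 0.0873
```

```bash
python3 - <<'E'
from h import *
for s in (1,): print(rel((.55,-.13,.42),pose((0,0,-1),(-.22*s,s,0))))
E
```

```text
(array([  45.4,  -70.4, -264.7]), array([ 0. , -0.3,  0.1]))
```

drive_tool:
  plan:
    - [45,-70,-265,0,0,0,50]
    - [45,-70,-265,0,0,0,50]
    - [45,-70,-265,0,0,0,50]
    - [45,-70,-265,0,0,0,50]
    - [45,-70,-265,0,0,0,50]
    - [45,-70,-265,0,0,0,50]
    - [45,-70,-265,0,0,0,50]
    - [45,-70,-265,0,0,0,50]

```text
time: 3.45
position: [0.5491, -0.1288, 0.4183]
tool_rot: [-0.703, -0.074, 0.074, 0.704]
ft_force: [-0.5, 0.2, 0.9]
grip_width: 0.0503
```

```bash
python3 - <<'E'
from h import *
o=get_obs();print(o["position"]);im=camera("wrist")
for n in ("neck_mouth","cap_top","vent_knob","vent_pivot","filler_cap"):
    print(n,[(np.round(m["location"]).tolist(),round(m["conf"],2)) for m in mark_of("wrist",n)][:3])
for P in [(.5204,-.1298,.186),(.5099,-.1314,.203),(.637,-.1375,.26)]: print(proj("wrist",P,o))
cv2.imwrite("pics/w1.png",cv2.resize(im,(800,600)));np.save("o1.npy",o,allow_pickle=True)
E
```

```text
[ 0.54908999 -0.1287501   0.41829303]
neck_mouth []
cap_top [([262.0, 39.0], 0.93), ([279.0, 132.0], 0.68), ([380.0, 216.0], 0.63)]
vent_knob [([253.0, 272.0], 0.85)]
vent_pivot [([279.0, 255.0], 0.92)]
filler_cap [([281.0, 150.0], 0.81), ([372.0, 208.0], 0.6), ([264.0, 40.0], 0.58)]
[281.42979661 146.44468958]
[282.27337704 137.71399747]
[248.24133325 275.85031194]
```

View pics/w1.png

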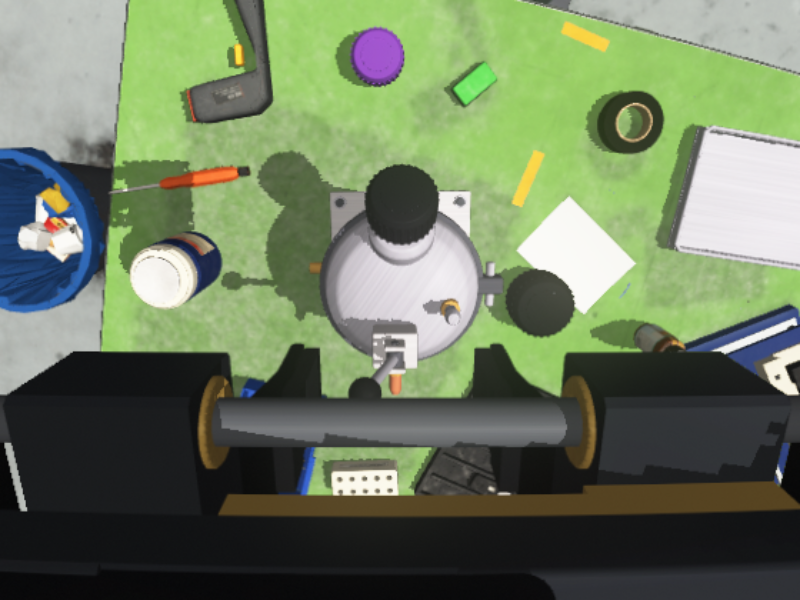

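```bash
cat > fit.py <<'E'
from h import *
from scipy.optimize import least_squares
o=np.load("o1.npy",allow_pickle=True).item()
K=(.036,-.006-.066*np.sin(.3),.197+.066*np.cos(.3));M=(-.078,0,.186);C=(-.078-.02*np.sin(.56),0,.186+.02*np.cos(.56));V=(.036,-.006,.197)
s7=lambda a,b:(a*.7,b*.7)
ob=[("wrist",K,s7(364,389),2),("wrist",V,s7(395,357),1),("wrist",C,s7(401,196),1),("wrist",(-.075,.075,.008),s7(470,191),1.5),("wrist",(-.075,-.075,.008),s7(331,192),1.5),
("side",M,(290,172),.7),("top",M,(326,205),.7),("side",V,(248,167),.7),("top",V,(320,161),.7),("side",K,(249,146),1),("top",K,(327.5,153.5),1)]
def f(v,w=1):
    r=[]
    for c,P,px,k in ob:
        q=R.from_euler("z",v[2]).apply(P)+[v[0],v[1],0];r+=list((proj(c,q,o)-px)*(k if w else 1))
    return r
s=least_squares(f,[.597,-.118,.21],loss="soft_l1");v=s.x
if __name__=="__main__":
    print(v);print(np.round(np.reshape(f(v,0),(-1,2)),1).tolist())
    W=lambda P:np.round(R.from_euler("z",v[2]).apply(P)+[v[0],v[1],0],4)
    print("mouth",W(M),"knob",W(K),"cap",W(C))
    k=W(K);z=R.from_euler("z",v[2]).apply((0,1,0))
    print(rel((k[0],k[1],.30),pose((0,0,-1),z)),rel((k[0],k[1],.252),pose((0,0,-1),z)))
E
python3 fit.py
```

```text
[ 0.59441381 -0.11427167  0.21181615]
[[-0.0, 2.8], [-0.8, -0.3], [0.5, -1.9], [0.4, -0.2], [-1.5, -0.6], [2.0, 1.5], [-0.1, -1.6], [1.2, 3.1], [-2.5, 0.4], [-0.9, -0.1], [-0.5, -0.2]]
mouth [ 0.5182 -0.1307  0.186 ] knob [ 0.635  -0.1316  0.2601] cap [ 0.5078 -0.1329  0.2029]
(array([ 83.2, 118.7, -22.4]), array([-0. ,  0.1, -0. ])) (array([ 83.2, 166.7, -22.4]), array([-0. ,  0.1, -0. ]))
```

drive_tool:
  plan:
    - [42,50,-11,0,0,0,50]
    - [83,90,-22,0,0,0,50]
    - [83,119,-22,0,0,0,50]
    - [83,145,-22,0,0,0,50]
    - [83,167,-22,0,0,0,50]
    - [83,167,-22,0,0,0,50]

```text
time: 4.35
position: [0.6328, -0.1309, 0.2476]
tool_rot: [-0.702, -0.072, 0.078, 0.705]
ft_force: [0.6, 1.0, 0.4]
grip_width: 0.0498
```

```bash
python3 - <<'E'
from h import *
o=get_obs();print(o["position"],o["ft_force"])
im=camera("wrist");cv2.imwrite("pics/w2.png",np.hstack([cv2.resize(im,(560,420)),camera("side")[110:200,200:300].repeat(2,0).repeat(2,1)[:180] if 0 else cv2.resize(camera("side")[110:215,220:280],(240,420))]))
E
```

```text
[ 0.63277098 -0.1308882   0.2475651 ] [0.60207042 0.98519348 0.40009442]
```

View pics/w2.png

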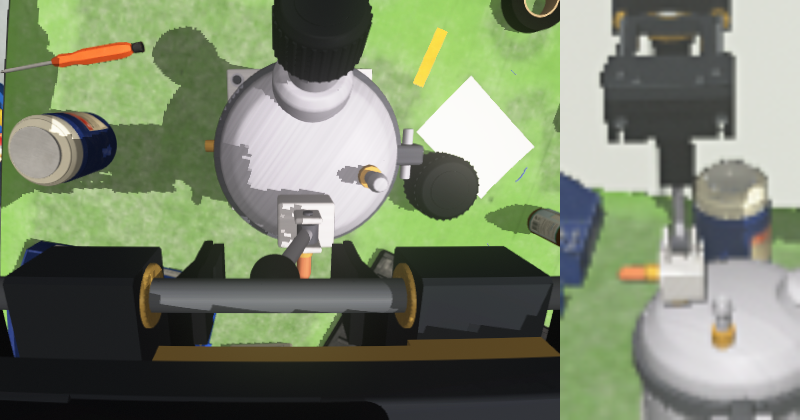

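drive_tool:
  plan:
    - [0,0,12,0,0,0,50]
    - [0,0,28,0,0,0,50]
    - [0,0,42,0,0,0,50]
    - [0,0,52,0,0,0,50]
    - [0,0,56,0,0,0,50]
    - [0,0,57,0,0,0,50]
    - [0,0,57,0,0,0,50]

```text
time: 5.15
position: [0.6256, -0.0793, 0.2554]
tool_rot: [0.706, 0.078, -0.072, -0.7]
ft_force: [1.4, -7.2, 3.6]
grip_width: 0.05
```

drive_tool:
  plan:
    - [0,0,3,0,0,0,50]
    - [0,0,6,0,0,0,50]
    - [0,0,8,0,0,0,50]
    - [0,0,8,0,0,0,50]

```text
time: 5.55
position: [0.6247, -0.0755, 0.2548]
tool_rot: [0.709, 0.078, -0.072, -0.697]
ft_force: [3.7, -15.7, -2.6]
grip_width: 0.0505
```

Force passed the 8.5 N stop value (15.7 N over the last 4 mm), so the lever is at its stop. Now I let it return.

drive_tool:
  plan:
    - [0,0,8,0,0,0,50]
    - [0,0,-5,0,0,0,50]
    - [0,0,-20,0,0,0,50]
    - [0,0,-35,0,0,0,50]
    - [0,0,-50,0,0,0,50]
    - [0,0,-58,0,0,0,50]
    - [0,0,-58,0,0,0,50]
    - [0,-50,-57,0,0,0,50]
    - [0,-100,-57,0,0,0,50]
    - [0,-140,-57,0,0,0,87]

```text
time: 6.55
position: [0.6334, -0.1231, 0.3946]
tool_rot: [-0.703, -0.076, 0.075, 0.703]
ft_force: [0.9, 0.2, 0.1]
grip_width: 0.0528
```

```bash
python3 - <<'E'
from h import *
from fit import v
o=get_obs();print(o["position"],o["q"])
camera("side");camera("top")
for c in ("side","top"): print(c,[(np.round(m["location"]).tolist(),round(m["conf"],2)) for m in mark_of(c,"vent_knob")][:2])
Rz=R.from_euler("z",v[2]);
for a in (-.3,0,.35):
    w=Rz.apply((.036,-.006+.066*np.sin(a),.197+.066*np.cos(a)))+[v[0],v[1],0];print(a,proj("side",w),proj("top",w))
m=Rz.apply((-.078,0,.186))+[v[0],v[1],0];ax=Rz.apply((-np.sin(.56),0,np.cos(.56)))
print("ax",ax)
for deg in (0,27,-27):
    z=Rz.apply(R.from_rotvec(np.array((-np.sin(.56),0,np.cos(.56)))*np.radians(deg)).apply((0,1,0)))
    print(deg,[rel(m+ax*h,pose(-ax,z)) for h in (.08,-.01)])
E
```

```text
[ 0.63338829 -0.12307165  0.39461284] [-3.65456632e-01  4.24770989e-01  1.13524778e+00  1.35399037e-03
  1.58054689e+00 -2.14915546e+00]
side [([245.0, 147.0], 0.48)]
top []
-0.3 [248.12544032 145.92503989] [327.03072172 153.31440198]
0 [248.03869398 149.1956587 ] [319.74411961 154.76355948]
0.35 [248.07697421 155.60641222] [311.01838151 157.23191075]
ax [-0.51931449 -0.11167469  0.84725511]
0 [(array([-157. ,  138.9,   17.3]), array([ -0. ,   0.1, -32. ])), (array([-109.3,  215.3,   17.2]), array([ -0. ,   0.1, -32. ]))]
27 [(array([-157. ,  138.9,   17.3]), array([ -7.5, -26.2, -31.4])), (array([-109.3,  215.3,   17.2]), array([ -7.5, -26.2, -31.4]))]
-27 [(array([-157. ,  138.9,   17.3]), array([  7.5,  26.3, -31.4])), (array([-109.3,  215.3,   17.2]), array([  7.5,  26.3, -31.4]))]
```

```bash
cat > cap.py <<'E'
from h import *
from fit import v
Rz=R.from_euler("z",v[2]);m=Rz.apply((-.078,0,.186))+[v[0],v[1],0];axp=np.array((-np.sin(.56),0,np.cos(.56)));ax=Rz.apply(axp)
def g(deg): return pose(-ax,Rz.apply(R.from_rotvec(axp*np.radians(deg)).apply((0,1,0))))
E
python3 -c "
from cap import *
print(rel(m+ax*.10,g(-45)))"
```

```text
(array([-167.5,  122. ,   17.3]), array([ 12.5,  43.9, -30.3]))
```

drive_tool:
  plan:
    - [-50,10,5,2,8,-5,87]
    - [-100,40,10,5,16,-11,87]
    - [-140,80,17,7,25,-17,87]
    - [-168,122,17,9,32,-22,87]
    - [-168,122,17,11,38,-26,87]
    - [-168,122,17,12.5,44,-30.3,87]
    - [-168,122,17,12.5,44,-30.3,87]
    - [-168,122,17,12.5,44,-30.3,87]
    - [-168,122,17,12.5,44,-30.3,87]

```text
time: 7.65
position: [0.4651, -0.1427, 0.2689]
tool_rot: [-0.559, 0.023, -0.364, 0.745]
ft_force: [0.2, 0.5, 0.7]
grip_width: 0.0873
```

```bash
python3 - <<'E'
from cap import *
o=get_obs();print(o["position"],o["q"]);im=camera("wrist")
print("sol",rel(m-ax*.01,g(-45)))
for n in ("cap_top","filler_cap"): print(n,[(np.round(x["location"]).tolist(),round(x["conf"],2)) for x in mark_of("wrist",n)][:3])
T=m+ax*.02;p=proj("wrist",T,o);print("proj top",p,"origin",proj("wrist",m-ax*.012,o))
# ring of predicted cap top edge and lower edge
e1=Rz.apply((0,1,0));e2=np.cross(ax,e1)
for h,c in ((.02,(0,255,255)),(-.012,(255,0,255))):
    for t in np.linspace(0,6.28,60):
        q=proj("wrist",m+ax*h+.0265*(np.cos(t)*e1+np.sin(t)*e2),o);cv2.circle(im,tuple(int(i) for i in q),1,c,-1)
cv2.imwrite("pics/w3.png",cv2.resize(im,(800,600)))
E
```

```text
[ 0.46512321 -0.14266963  0.26888579] [-0.83967064  0.15758125  2.05783936  0.72084085  0.76750916 -2.3241505 ]
sol (array([  0.6, 109.1,   1.6]), array([ 0.2, -0.1, -0.1]))
cap_top [([281.0, 216.0], 0.65), ([95.0, 50.0], 0.64), ([390.0, 89.0], 0.61)]
filler_cap [([95.0, 35.0], 0.97), ([283.0, 206.0], 0.91), ([366.0, 77.0], 0.72)]
proj top [279.85710163 216.66226547] origin [279.70869011 204.32125104]
```

View pics/w3.png

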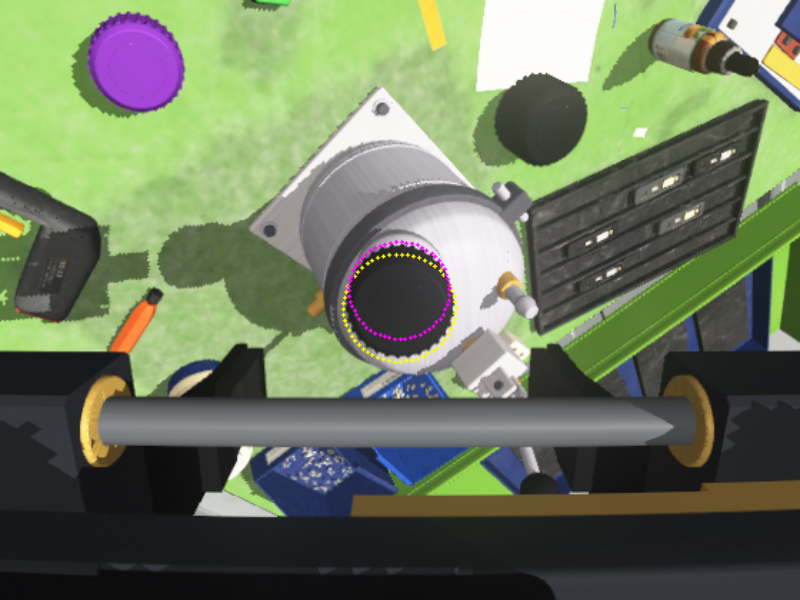

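drive_tool:
  plan:
    - [1,0,1,0,135,0,87]
    - [1,0,1,0,135,0,87]
    - [1,0,1,0,135,0,87]
    - [1,0,1,0,135,0,87]
    - [1,0,1,0,135,0,87]
    - [1,0,1,0,135,0,87]
    - [1,0,1,0,135,0,87]
    - [1,0,1,0,135,0,87]
    - [1,0,1,0,135,0,87]
    - [1,0,1,0,135,0,87]

```text
time: 8.8
position: [0.4674, -0.1431, 0.2707]
tool_rot: [0.159, -0.525, 0.648, -0.528]
ft_force: [-1.0, 0.1, -0.1]
grip_width: 0.087
```

drive_tool:
  plan:
    - [0,0,0,0,49,0,87]
    - [0,0,0,0,49,0,87]
    - [0,0,0,0,49,0,87]
    - [0,0,0,0,49,0,87]
    - [0,0,0,0,49,0,87]
    - [0,0,0,0,49,0,87]
    - [0,0,0,0,49,0,87]

```text
time: 9.5
position: [0.4673, -0.1431, 0.2707]
tool_rot: [0.122, 0.696, -0.656, 0.265]
ft_force: [-0.5, -1.1, 0.1]
grip_width: 0.0869
```

```bash
python3 -c "
from cap import *
print(get_obs()['q'])
for h in (.05,-.01): print(rel(m+ax*h,g(-180)))"
```

```text
[-0.83604799  0.15684569  2.05273861  0.71923635  0.76801509  0.0360299 ]
(array([ 0.5, 49.6, -0.6]), array([-0.1, -0. ,  0.1]))
(array([  0.3, 109.6,  -0.7]), array([-0.1, -0. ,  0.1]))
```

drive_tool:
  plan:
    - [0,40,-1,0,0,0,87]
    - [0,75,-1,0,0,0,87]
    - [0,95,-1,0,0,0,87]
    - [0,110,-1,0,0,0,87]
    - [0,110,-1,0,0,0,87]

```text
time: 10.0
position: [0.524, -0.1294, 0.1755]
tool_rot: [0.121, 0.697, -0.655, 0.265]
ft_force: [-0.5, -0.2, -0.8]
grip_width: 0.087
```

drive_tool:
  plan:
    - [0,0,0,0,0,0,45]
    - [0,0,0,0,0,0,45]
    - [0,0,0,0,0,0,45]
    - [0,0,0,0,0,0,45]
    - [0,0,0,0,0,0,45]
    - [0,0,0,0,0,0,45]
    - [0,0,0,0,0,0,45]
  newtons: 50

```text
time: 10.7
position: [0.5236, -0.1304, 0.1776]
tool_rot: [0.123, 0.696, -0.656, 0.265]
ft_force: [-2.6, -0.9, 3.9]
grip_width: 0.0528
```

drive_tool:
  plan:
    - [0,3,0,0,0,0,45]
    - [0,6,0,0,0,0,45]
    - [0,9,0,0,0,0,45]
    - [0,10,0,0,0,0,45]
    - [0,10,0,0,0,0,45]
  newtons: 60

```text
time: 11.2
position: [0.5279, -0.1295, 0.1706]
tool_rot: [0.123, 0.695, -0.657, 0.265]
ft_force: [-16.2, -3.3, 23.0]
grip_width: 0.0523
```

```bash
python3 -c "
from cap import *
o=get_obs();print((o['position']-m)@ax*1000,o['ft_force']@ax,o['moment'],o['time'])"
```

```text
-18.233117805031775 28.231620339623085 [-0.02052702  0.74307043  0.0637824 ] 11.2
```

drive_tool:
  plan:
    - [0,-1,0,0,-6,0,45]
    - [0,-1,0,0,-13,0,45]
    - [0,-1,0,0,-20,0,45]
    - [0,-1,0,0,-27,0,45]
    - [0,-1,0,0,-34,0,45]
    - [0,-1,0,0,-41,0,45]
    - [0,-1,0,0,-48,0,45]
    - [0,-1,0,0,-55,0,45]
    - [0,-1,0,0,-57,0,45]
    - [0,-1,0,0,-57,0,45]

```text
time: 12.2
position: [0.528, -0.1298, 0.1709]
tool_rot: [0.205, -0.485, 0.636, -0.565]
ft_force: [-9.5, -1.9, 14.8]
grip_width: 0.0524
```

```bash
python3 -c "
from cap import *
o=get_obs();print((o['position']-m)@ax*1000,o['ft_force']@ax,o['moment'],o['time'],o['q'])
print(rel(o['position'],g(-180)))
im=camera('wrist');cv2.imwrite('pics/w4.png',im)"
```

```text
-18.167672264211532 17.673002247139284 [-0.16480289  0.44743197  0.08383488] 12.2 [-0.69332416  0.4226855   2.06745061  1.02672976  0.50595863 -1.21040244]
(array([0., 0., 0.]), array([-0.2, 56.9,  0.2]))
```

drive_tool:
  plan:
    - [0,-4,0,0,0,0,45]
    - [0,-8,0,0,0,0,45]
    - [0,-13,0,0,0,0,45]
    - [0,-18,0,0,0,0,45]
    - [0,-18,0,0,0,0,45]

```text
time: 12.75
position: [0.5186, -0.131, 0.1849]
tool_rot: [0.205, -0.486, 0.635, -0.565]
ft_force: [0.0, 0.4, -0.8]
grip_width: 0.0524
```

```bash
python3 -c "
from cap import *
o=get_obs();print((o['position']-m)@ax*1000,o['ft_force'],o['moment'],o['time'],o['grip_width'])"
```

```text
-1.2114802974866818 [ 0.00538818  0.42573089 -0.79322428] [-0.143364    0.44561166 -0.03221961] 12.75 0.052378415193483255
```

The only force is about the cap's own weight, 9 mm above its locked height, so the cap is free. Drawing it off.

drive_tool:
  plan:
    - [0,-15,0,0,0,0,45]
    - [0,-40,0,0,0,0,45]
    - [0,-75,0,0,0,0,45]
    - [0,-110,0,0,0,0,45]
    - [0,-130,0,0,0,0,45]
    - [0,-130,0,0,0,0,45]

```text
time: 13.35
position: [0.4516, -0.1463, 0.2968]
tool_rot: [0.205, -0.484, 0.636, -0.565]
ft_force: [-0.2, 0.0, -0.3]
grip_width: 0.0525
```

```bash
python3 - <<'E'
from cap import *
o=get_obs();print(o["position"],o["q"],o["grip_width"])
a=camera("side");b=camera("top");w=camera("wrist")
for c in("side","top"): print([(np.round(x["location"]).tolist(),round(x["conf"],2)) for x in mark_of(c,"drip_tray")])
cv2.imwrite("pics/p5.png",np.hstack([cv2.resize(w,(480,360)),cv2.resize(a[110:300,200:360],(320,360))]))
p=np.array([atz("top",np.array(q)*.7,.018) for q in [(230,318),(317,311),(319,372),(232,380)]]);print(p.mean(0))
q=np.array([atz("side",np.array(x)*.7,.018) for x in [(391,438),(470,440),(469,551),(383,547)]]);print(q,q.mean(0))
for z in ((0,1,0),(0,-1,0)):
    r=pose((0,0,-1),z);print(z,rel((.445,.256,.20),r))
E
```

```text
[ 0.45160002 -0.14627512  0.29684733] [-0.87761311  0.08938836  2.03925612  0.67369977  0.84790817 -0.92449158] 0.05252869499538114
[([300.0, 346.0], 0.97)]
[([195.0, 242.0], 0.65)]
[0.44317725 0.25393398 0.018     ]
[[0.51676033 0.17666404 0.018     ]
 [0.38545053 0.15925275 0.018     ]
 [0.37545626 0.34387918 0.018     ]
 [0.4980415  0.35786404 0.018     ]] [0.44392715 0.259415   0.018     ]
(0, 1, 0) (array([-338. ,  121. , -201.1]), array([ -34.5, -107.8,   14.1]))
(0, -1, 0) (array([-338. ,  121. , -201.1]), array([-12.8,  67.1, -31.3]))
```

View pics/p5.png

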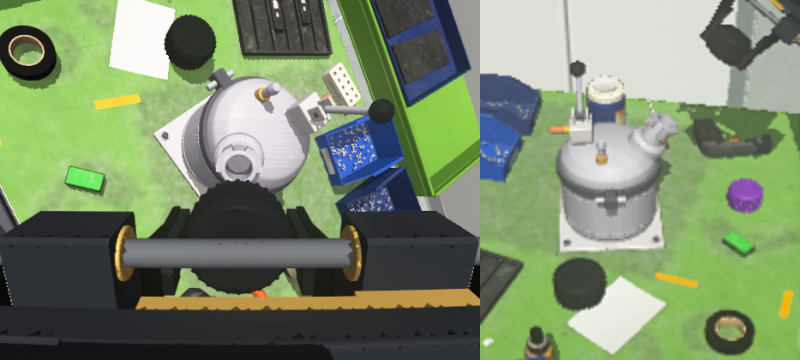

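```bash
python3 - <<'E'
from cap import *
o=get_obs();r=pose((0,0,-1),(-.06,1,0))
for t,y in ((.3,-.03),(.65,.11),(1,.256)): print(rel((.446,y,.25),r))
print(rel((.446,.256,.07),r))
E
```

```text
(array([-90.8,  47.1, -67.9]), array([ -34.5, -111.1,   15.3]))
(array([-219.1,   62.7, -121.9]), array([ -34.5, -111.1,   15.3]))
(array([-352.8,   79.1, -178.2]), array([ -34.5, -111.1,   15.3]))
(array([-300.6,  231.9, -257.7]), array([ -34.5, -111.1,   15.3]))
```

drive_tool:
  plan:
    - [-30,16,-22,-2,-8,1,45]
    - [-60,32,-45,-5,-16,2,45]
    - [-91,47,-68,-7.5,-24,3.3,45]
    - [-125,51,-82,-10,-32,4.4,45]
    - [-160,55,-97,-12.5,-40,5.5,45]
    - [-190,59,-110,-15,-48,6.6,45]
    - [-219,63,-122,-17,-56,7.7,45]
    - [-260,68,-139,-20,-64,8.8,45]
    - [-300,73,-156,-22,-72,9.9,45]
    - [-353,79,-178,-25,-80,11,45]

```text
time: 14.6
position: [0.4457, 0.2494, 0.249]
tool_rot: [-0.627, 0.144, -0.19, 0.741]
ft_force: [1.9, -0.6, 0.4]
grip_width: 0.0524
```

```bash
python3 - <<'E'
from cap import *
o=get_obs();r=pose((0,0,-1),(-.06,1,0));print(o["q"])
print(rel((.446,.256,.25),r))
print(rel((.446,.256,.07),r))
E
```

```text
[ 0.2203836   0.27963541  1.79675494  0.1421794   0.93874802 -0.94834342]
(array([-2.8, -0.1,  6.1]), array([ -9.2, -30.8,   4.1]))
(array([ -7.4, 177.2, -24.7]), array([ -9.2, -30.8,   4.1]))
```

drive_tool:
  plan:
    - [-3,0,6,-2,-8,1,45]
    - [-3,10,4,-5,-16,2,45]
    - [-4,50,-3,-7,-24,3,45]
    - [-5,90,-10,-9.2,-30.8,4.1,45]
    - [-6,135,-17,-9.2,-30.8,4.1,45]
    - [-7,177,-25,-9.2,-30.8,4.1,45]
    - [-7,177,-25,-9.2,-30.8,4.1,45]
    - [-7,177,-25,-9.2,-30.8,4.1,45]

```text
time: 15.4
position: [0.4469, 0.2544, 0.0706]
tool_rot: [-0.706, -0.019, 0.019, 0.708]
ft_force: [0.8, 0.7, 0.6]
grip_width: 0.0524
```

```bash
python3 - <<'E'
from cap import *
o=get_obs();r=pose((0,0,-1),(-.06,1,0));print(o["q"],o["position"],np.round(R.from_quat(o["tool_rot"]).as_matrix(),3).tolist())
print(rel((.446,.256,.01),r))
a=camera("side");b=camera("top");w=camera("wrist")
cv2.imwrite("pics/p6.png",np.hstack([cv2.resize(w,(480,360)),cv2.resize(a[250:400,220:353],(320,360))]))
E
```

```text
[ 0.29865203  0.62275562  1.83549596  0.00309516  0.6827202  -1.32944087] [0.4469337  0.25435819 0.07056396] [[0.998, 0.0, -0.055], [0.055, 0.002, 0.998], [0.0, -1.0, 0.002]]
(array([-0.9, 60.6,  1.6]), array([-0.1, -0.3,  0. ]))
```

View pics/p6.png

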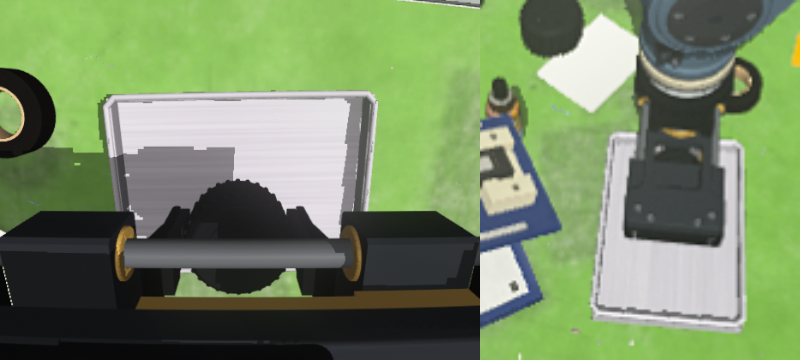

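drive_tool:
  plan:
    - [-1,30,1,0,0,0,45]
    - [-1,50,1,0,0,0,45]
    - [-1,58,1,0,0,0,45]
    - [-1,61,1,0,0,0,45]
    - [-1,63,1,0,0,0,45]
    - [-1,63,1,0,0,0,45]

```text
time: 16.15
position: [0.4479, 0.2556, 0.0098]
tool_rot: [-0.706, -0.021, 0.017, 0.708]
ft_force: [-0.3, 0.1, -1.5]
grip_width: 0.0527
```

drive_tool:
  plan:
    - [0,1,0,0,0,0,45]
    - [0,2,0,0,0,0,45]
    - [0,2,0,0,0,0,45]

```text
time: 16.45
position: [0.4472, 0.2554, 0.007]
tool_rot: [-0.706, -0.021, 0.018, 0.708]
ft_force: [-0.3, -0.3, -0.4]
grip_width: 0.0523
```

drive_tool:
  plan:
    - [0,1,0,0,0,0,45]
    - [0,2,0,0,0,0,45]
    - [0,2,0,0,0,0,45]

```text
time: 16.75
position: [0.4472, 0.2554, 0.0051]
tool_rot: [-0.706, -0.021, 0.018, 0.708]
ft_force: [0.1, -0.3, 1.8]
grip_width: 0.0525
```

Starting to touch, about as predicted. One more small step.

drive_tool:
  plan:
    - [0,1,0,0,0,0,45]
    - [0,1.5,0,0,0,0,45]
    - [0,1.5,0,0,0,0,45]

```text
time: 17.05
position: [0.4472, 0.2554, 0.005]
tool_rot: [-0.706, -0.021, 0.017, 0.708]
ft_force: [-1.9, -1.1, 15.3]
grip_width: 0.0524
```

drive_tool:
  plan:
    - [0,-1,0,0,0,0,45]
    - [0,-1,0,0,0,0,56]
    - [0,-1,0,0,0,0,62]
    - [0,-1,0,0,0,0,70]
    - [0,-1,0,0,0,0,76]
    - [0,-1,0,0,0,0,76]
  newtons: 20

```text
time: 17.65
position: [0.447, 0.2553, 0.0041]
tool_rot: [-0.706, -0.021, 0.018, 0.708]
ft_force: [-0.2, -0.3, -0.4]
grip_width: 0.0737
```

drive_tool:
  plan:
    - [0,-15,0,0,0,0,76]
    - [0,-40,0,0,0,0,76]
    - [0,-80,0,0,0,0,76]
    - [0,-130,0,0,0,0,76]
    - [0,-180,0,0,0,0,76]
    - [0,-200,0,0,0,0,76]
    - [0,-200,0,0,0,0,76]

```text
time: 18.35
position: [0.4485, 0.2556, 0.208]
tool_rot: [-0.705, -0.024, 0.015, 0.709]
ft_force: [0.6, -0.6, 0.3]
grip_width: 0.0756
```

```bash
python3 - <<'E'
from cap import *
o=get_obs();print(o["position"],o["grip_width"],o["ft_force"])
a=camera("side");b=camera("top");w=camera("wrist")
for c in("wrist","side"):
    for n in ("filler_cap","drip_tray","vent_knob"):print(c,n,[(np.round(x["location"]).tolist(),round(x["conf"],2),np.round(atz(c,x["location"],.003,o),3).tolist()) for x in mark_of(c,n)][:3])
cv2.imwrite("pics/p7.png",np.hstack([cv2.resize(w,(480,360)),cv2.resize(a[110:400,200:370],(320,546))[:360] if 0 else cv2.resize(a[130:390,200:380],(320,360))]))
E
```

```text
[0.44849877 0.25556093 0.20798935] 0.07558899871444116 [ 0.62562496 -0.56872084  0.25454546]
wrist filler_cap [([278.0, 180.0], 0.75, [0.453, 0.258, 0.003])]
wrist drip_tray []
wrist vent_knob []
side filler_cap [([251.0, 267.0], 0.78, [0.599, 0.055, 0.003]), ([302.0, 342.0], 0.65, [0.439, 0.249, 0.003]), ([334.0, 220.0], 0.55, [0.389, -0.164, 0.003])]
side drip_tray [([301.0, 347.0], 0.73, [0.441, 0.26, 0.003])]
side vent_knob [([245.0, 144.0], 0.44, [0.747, -0.526, 0.003])]
```

View pics/p7.png

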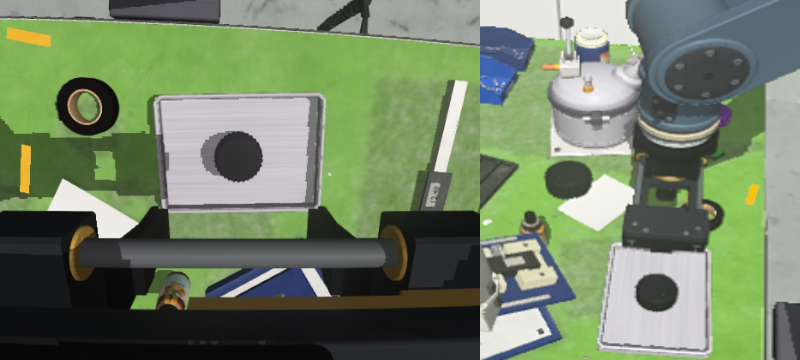

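The cap stands upright in the middle of the tray, released. The lever is at rest, both bottles are standing, and the gripper is clear. Handing in.

```bash
python3 -c "
from rig import *
print(hand_in())"
```

```text
the job is handed in; nothing more can be done
None
```

The job is done and handed in at about 18.6 s of the 58 s allowed; `hand_in()` gave no verdict.

- **Vent lever:** I swung it to its stop, where the force reached 15.7 N against the 8.5 N expected, then let it spring back. The side camera shows the knob back at its rest position. The one top-camera detection I tried found no knob.
- **Filler cap:** I took the smaller black cap on the neck and left the wide black one and the purple one alone. I pressed it about 8 mm, turned it 57° anticlockwise and drew it off along its axis. The only force left was about the cap's own weight, so it was free.
- **Placing:** I lowered it to contact (15 N) on the tray floor and released it. The final pictures show it upright near the tray's centre. The wrist view put it at about (0.453, 0.258) m and the side view at (0.439, 0.249) m, roughly 15 mm apart. Both are within about 16 mm of the tray's centre, well inside the limits.
- **Surroundings:** The tray's mark in the side camera is within 1 pixel of where it started. Both bottles still stand, the tape roll looks undisturbed, and the gripper is about 20 cm clear of everything.

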